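Size a cork rod handle in the hole gauge

ROBOT

A 6-joint arm with a two-finger parallel gripper is mounted at the origin on the work surface. World frame = base frame: x ahead of the robot, y to its left, z up, the work surface at z = 0. Lengths are in m, angles in rad, forces in N, time in s.
With the tool pointing down it reaches from about 0.375 to 0.975 m from the base axis. Payload 3.8 kg.
Tool frame: the origin (TCP) lies at the very end of the fingers, on their centre line; the grasp point (between the pads) lies 19 mm behind it; z points along the fingers, y is the line along which they close (so a half turn about z gives the same grasp; the last joint's range is limited). The gripper opens to 85 mm and grips with 20 to 120 N. Pads are 22 mm wide; open, the fingers measure 114 mm over their backs; the gripper's body (76 mm by 85 mm) begins 54 mm behind the grasp point. The pads swing forward as they close: fully open they stand 13 mm farther back than shut.
Start: joints at [-1.305, 0.264, 1.604, -0, 1.274, -0.037], TCP at [0.201, -0.644, 0.231] pointing down, gripper open.
Joint ranges: [-2.63, 2.63], [-0.94, 2.18], [0.31, 2.57], [-1.31, 4.45], [0, 2.66], [-2.55, 2.55]. Speed limits (rad/s): [2.57, 2.57, 3.14, 3.14, 3.14, 3.14].

INTERFACE

Orientations are given as a rotation vector (axis times angle).
In Python, from workcell import * gives the robot as it stands.
- The arm moves only by the shell command python3 -m crank 'ROWS' [OPENING] [FORCE]. ROWS is JSON, a list that holds one entry, the list of rows, each a list of 6 numbers: the shift along the tool's x, y, z in cm, then the turn, a rotation vector about the tool's x, y, z in rad. In form: [[[dx, dy, dz, ax, ay, az], ...]]. A call has 1 to 8 rows; each row shifts and turns the commanded pose from where the row before left it, along the tool's axes as they then stand; what a row does not reach is not made up. A row lasts 1/12 s, in which the tool goes at most 41.7 mm and 7.16 degrees, less where a joint would pass 70% of its speed; a pose out of reach is approached as far as the arm can. A call with a gripper value outside its range is refused whole. OPENING is the finger opening in cm, from 0 to 8.54, set as the call begins (- or left out, the last holds). The fingers move at their own pace and stop on an object; FORCE is the grip in N (left out, the last holds). Time passes only in rows, so rows that do not move let the fingers close. It gives the time, the measured TCP pose, the force, the opening and the grip force at its end, in the units of the state.
- read_state(): the state, without advancing time (a new reading comes with each control period).
- read_camera(name): name is "side" or "top" or "wrist"; returns the picture (480x640x3 uint8, blue, green, red); there is no depth.
- camera_model(name): a dict with "camera_matrix" (3x3 intrinsics, pixels), "R" (3x3) and "t" (3): a world point X has camera coordinates R X + t. Camera axes: x right, y down, z forward; pixel columns grow to the right and rows downward; lengths in m; the calibration is good to about 2 mm. A picture is of the moment at which its call begins: read the wrist's pose just before it. camera_model takes no time and is no camera call; for the wrist camera it gives the pose at the moment of the call.
- finish_job(): hands the job in; it is judged then, once.
The state is a dict: "time": time; "q": joint angles; "joint_vel": joint speeds; "joint_torque": joint torques, N m; "tool_pos": TCP position; "tcp_rot": TCP orientation; "wrist_force": force on the tool from outside, world axes, zero at the start; "torque": the same for the moment, N m; "width": opening from 0.0 (shut) to 1.0 (fully open); "grip_force": force on a finger pad.
Only numpy, scipy, OpenCV 4.12 (cv2) and the standard library are available. Lean on these libraries where they do the work, as an engineer would, in place of code of your own. Each camera call takes 0.05 s, during which the arm holds its last target. There are 200 camera calls.

TASK

Take the cork rod handle from the single stand and find its spigot size with the hole gauge: push the spigot into the widest hole first, then work down the row until a hole refuses it, feeling gently and never forcing it. Leave the handle standing in the narrowest hole that it passes cleanly, pushed fully home with the cork down on the plate, and leave the other handles, the jar and the spool alone.

Things in the scene. Friction and masses are not known exactly. Their poses are not given: they have to be found in the camera images.
- gauge: hole gauge: aluminium plate 64 x 196 mm, 12 mm thick, on two steel end feet fixed to the bench; upper face 52 mm above the bench, open below. Four round holes in a row along its y, 44 mm apart, narrowing towards -y. Stiff: a spigot that is too thick or off centre goes in less than 3 mm and the force rises at once; over 30 N is forcing, so meet it slowly (10 mm/s). Origin: centre of its footprint; z up
- hole1 (a point): centre of the mouth of hole 1 of the gauge, level with the plate's upper face: round, 22 mm in diameter, straight through, the widest
- hole2 (a point): centre of the mouth of hole 2 of the gauge, level with the plate's upper face: round, 19 mm in diameter, straight through
- hole3 (a point): centre of the mouth of hole 3 of the gauge, level with the plate's upper face: round, 16 mm in diameter, straight through
- hole4 (a point): centre of the mouth of hole 4 of the gauge, level with the plate's upper face: round, 13 mm in diameter, straight through, the narrowest
- nest (a point): centre of the mouth of the single stand, a fixed wooden block 56 x 56 mm, 52 mm tall, with one 24 mm hole straight through, on the robot's right (-y); one handle stands in it, its spigot loose in the hole and its cork resting on the block's top
- rack: fixed wooden block 56 x 136 mm, 52 mm tall, on the robot's left (+y), with two 24 mm holes 80 mm apart along its y in which the two spare handles stand. Origin: centre of its footprint on the bench
- jar: bystander: closed glass jar with a steel lid, 60 mm in diameter, 75 mm tall, beyond the gauge. Origin: centre of its underside
- spool: bystander: grey thread spool standing on end, 48 mm in diameter, 38 mm tall, beyond the gauge. Origin: centre of its underside
- handle_a: one of three rod handles alike but for spigot size: upright cork grip 30 mm in diameter, 62 mm tall, with a 27 mm cap 6 mm thick on top (68 mm in all above the origin); below it a black round spigot 36 mm long. About 0.09 kg. Origin: centre of the cork's underside; z up to the cap. The handle at nest (within 10 mm) at the start is the one to gauge, the two others are spares to leave alone
- handle_a_tip (a point): centre of the foot of the spigot of handle_a, 36 mm below that handle's origin, its edge bevelled by about 1 mm. The three spigots are 14.8, 17.8 and 20.8 mm in diameter, one of each; which of them stands at nest varies: find its size with the gauge
- handle_b: one of three rod handles alike but for spigot size: upright cork grip 30 mm in diameter, 62 mm tall, with a 27 mm cap 6 mm thick on top (68 mm in all above the origin); below it a black round spigot 36 mm long. About 0.09 kg. Origin: centre of the cork's underside; z up to the cap. The handle at nest (within 10 mm) at the start is the one to gauge, the two others are spares to leave alone
- handle_b_tip (a point): centre of the foot of the spigot of handle_b, 36 mm below that handle's origin, its edge bevelled by about 1 mm. The three spigots are 14.8, 17.8 and 20.8 mm in diameter, one of each; which of them stands at nest varies: find its size with the gauge
- handle_c: one of three rod handles alike but for spigot size: upright cork grip 30 mm in diameter, 62 mm tall, with a 27 mm cap 6 mm thick on top (68 mm in all above the origin); below it a black round spigot 36 mm long. About 0.09 kg. Origin: centre of the cork's underside; z up to the cap. The handle at nest (within 10 mm) at the start is the one to gauge, the two others are spares to leave alone
- handle_c_tip (a point): centre of the foot of the spigot of handle_c, 36 mm below that handle's origin, its edge bevelled by about 1 mm. The three spigots are 14.8, 17.8 and 20.8 mm in diameter, one of each; which of them stands at nest varies: find its size with the gauge

How it is judged:
On the way, in this order (a step that is already met when the one before it is completed fails the run):
1. the handle from the single stand has its spigot at least 8 mm into the widest hole (horizontal distance between each of handle_a, handle_b, handle_c and nest above 0.06 m and ((z of handle_a_tip in the frame of hole1 below -0.008 m and horizontal distance between handle_a_tip and hole1 below 0.006 m) or (z of handle_b_tip in the frame of hole1 below -0.008 m and horizontal distance between handle_b_tip and hole1 below 0.006 m) or (z of handle_c_tip in the frame of hole1 below -0.008 m and horizontal distance between handle_c_tip and hole1 below 0.006 m))), for 0.05 s.
2. the foot of its spigot has been set on the next hole narrower than the one it fits (within 6 mm of the centre) with more than 1 N, and was refused (horizontal distance between each of handle_a, handle_b, handle_c and nest above 0.06 m and ((horizontal distance between handle_a_tip and hole2 below 0.006 m and z of handle_a_tip in the frame of hole2 below 0.003 m and contact force between handle_a and gauge above 1 N) or (horizontal distance between handle_b_tip and hole3 below 0.006 m and z of handle_b_tip in the frame of hole3 below 0.003 m and contact force between handle_b and gauge above 1 N) or (horizontal distance between handle_c_tip and hole4 below 0.006 m and z of handle_c_tip in the frame of hole4 below 0.003 m and contact force between handle_c and gauge above 1 N))), for 0.05 s.
At the end, for the whole second after the job is handed in: The handle from the single stand stands in the narrowest hole that takes its spigot, with the cork within 2.5 mm of the plate's upper face, centred on the hole within 3 mm, upright within 0.06 rad, and at rest; the single stand is empty (no handle within 60 mm of it) (horizontal distance between each of handle_a, handle_b, handle_c and nest above 0.06 m and (((z of handle_a_tip in the frame of hole1 below -0.0335 m and horizontal distance between handle_a_tip and hole1 below 0.004 m) and horizontal distance between handle_a and hole1 below 0.003 m and angle between handle_a's own z axis and vertical below 0.06 rad and linear speed of handle_a below 0.02 m/s) or ((z of handle_b_tip in the frame of hole2 below -0.0335 m and horizontal distance between handle_b_tip and hole2 below 0.004 m) and horizontal distance between handle_b and hole2 below 0.003 m and angle between handle_b's own z axis and vertical below 0.06 rad and linear speed of handle_b below 0.02 m/s) or ((z of handle_c_tip in the frame of hole3 below -0.0335 m and horizontal distance between handle_c_tip and hole3 below 0.004 m) and horizontal distance between handle_c and hole3 below 0.003 m and angle between handle_c's own z axis and vertical below 0.06 rad and linear speed of handle_c below 0.02 m/s))); the robot touches nothing.
It fails at once if a handle is forced: more than 30 N between a handle and the gauge (contact force between any of handle_a, handle_b, handle_c and gauge above 30 N).
It fails at once if a spare handle is disturbed (two of the handles have moved more than 15 mm) (distance of each of handle_a, handle_b from where it was at the start of the episode above 0.015 m or distance of each of handle_a, handle_c from where it was at the start of the episode above 0.015 m or distance of each of handle_b, handle_c from where it was at the start of the episode above 0.015 m).
It fails at once if the jar or the spool is moved more than 20 mm (distance of any of jar, spool from where it was at the start of the episode above 0.02 m).
It also fails if it takes over 70 s, if anything falls off the work surface, if the arm or the gripper's body presses on something with over 40 N, if the wrist force passes 120 N, or if a joint passes its speed limit or range.

## Working session

There is one attempt and no reset: what is moved stays moved. The work goes in short steps, Python scripts to look and compute and a shell command to move; the robot and the scene stay as the last step left them, time stands still between calls to the robot, and variables do not carry over. Pictures are saved under pics/ and viewed, at most 10 in all, crops included, and the job is handed in when it is done.

```bash
mkdir -p pics; ls
python3 - <<'E'
from workcell import *
import cv2,numpy as np
s=read_state();print({k:np.round(v,3).tolist() for k,v in s.items()})
for n in ["top","side","wrist"]:
    m=camera_model(n);print(n,np.round(m["camera_matrix"],1).tolist(),np.round(m["R"],3).tolist(),np.round(m["t"],3).tolist())
    cv2.imwrite(f"pics/{n}0.png",read_camera(n))
E
```

```text
pics
{'time': 0.0, 'q': [-1.305, 0.265, 1.605, 0.0, 1.274, -0.037], 'joint_vel': [-0.0, -0.001, 0.0, -0.001, 0.0, 0.0], 'joint_torque': [-0.003, -51.512, -36.732, -0.0, 0.013, 0.0], 'tool_pos': [0.201, -0.644, 0.23], 'tcp_rot': [-3.103, -0.474, 0.0], 'wrist_force': [0.861, 0.005, 0.003], 'torque': [0.032, -0.037, 0.016], 'grip_force': 0.0, 'width': 0.999}
top [[540.3, 0.0, 323.9], [0.0, 540.3, 243.9], [0.0, 0.0, 1.0]] [[0.15, -0.989, -0.005], [-0.969, -0.146, -0.199], [0.196, 0.035, -0.98]] [-0.034, 0.575, 0.865]
side [[538.6, 0.0, 308.5], [0.0, 538.6, 238.9], [0.0, 0.0, 1.0]] [[-0.913, -0.408, -0.006], [-0.295, 0.668, -0.684], [0.283, -0.623, -0.73]] [0.536, 0.195, 1.065]
wrist [[340.8, 0.0, 328.1], [0.0, 340.8, 240.2], [0.0, 0.0, 1.0]] [[0.298, -0.954, -0.002], [-0.906, -0.284, 0.316], [-0.302, -0.092, -0.949]] [-0.675, -0.042, 0.381]
```

View pics/top0.png

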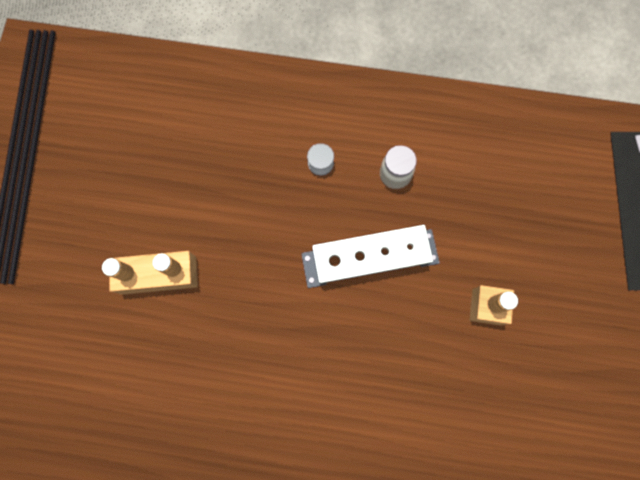

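View pics/side0.png

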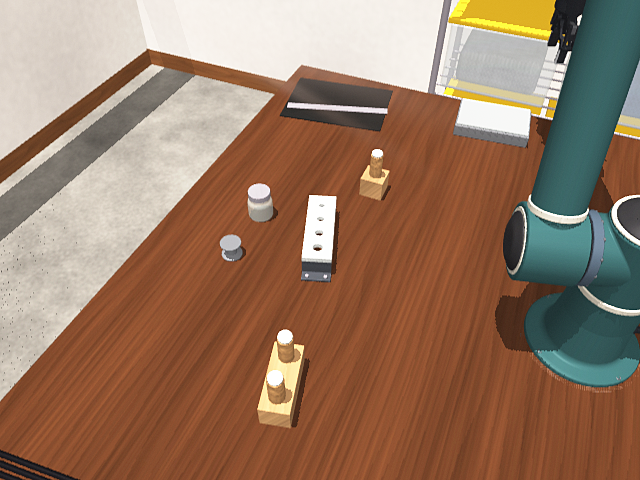

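The top view shows the gauge holes from wide to narrow at about (335,261), (360,256), (385,251) and (410,246). The nest handle's cap is at (509,301) with its block at (495,306), the rack is on the left, and the spool and jar sit beyond the gauge. The side view agrees with this.

```bash
cat > h.py <<'E'
from workcell import *
import cv2,numpy as np
from scipy.spatial.transform import Rotation as Rot
def bp(m,px,z):
    K,R,t=[np.array(m[k]) for k in("camera_matrix","R","t")]
    d=R.T@np.linalg.inv(K)@np.array([px[0],px[1],1.]);c=-R.T@t
    return c+d*(z-c[2])/d[2]
def proj(m,X):
    K,R,t=[np.array(m[k]) for k in("camera_matrix","R","t")]
    p=K@(R@np.array(X)+t);return p[:2]/p[2]
def rel(target,rz=None):
    "shift in tool axes, cm, from measured pose to world target"
    s=read_state();R=Rot.from_rotvec(s["tcp_rot"])
    return np.round(R.inv().apply(np.array(target)-s["tool_pos"])*100,2)
E
python3 - <<'E'
from h import *
m=camera_model("top");im=cv2.imread("pics/top0.png");g=cv2.cvtColor(im,cv2.COLOR_BGR2GRAY)
P=[]
for u,v in[(335,261),(360,256),(385,251),(410,246)]:
    w=255.-g[v-9:v+10,u-9:u+10];w=np.clip(w-60,0,None);yy,xx=np.mgrid[v-9:v+10,u-9:u+10]
    c=((w*xx).sum()/w.sum(),(w*yy).sum()/w.sum());P.append(bp(m,c,.05));print(np.round(c,1),np.round(P[-1],4))
print(np.linalg.norm(np.diff(P,axis=0),axis=1))
d=P[3]-P[0];print("dir",np.degrees(np.arctan2(d[1],d[0])))
hsv=cv2.cvtColor(im,cv2.COLOR_BGR2HSV)
_,l,st,ce=cv2.connectedComponentsWithStats(((hsv[...,1]<60)&(hsv[...,2]>190)).astype(np.uint8))
for i in range(1,len(st)):
    if st[i,4]>80 and ce[i][1]>120: print(st[i],np.round(ce[i],1),np.round(bp(m,ce[i],.12),4))
print("nest block",bp(m,(495,306),.052))
w=camera_model("wrist");s=read_state();R=Rot.from_rotvec(s["tcp_rot"])
c=-np.array(w["R"]).T@w["t"];print("cam in tool",R.inv().apply(c-s["tool_pos"]),"axes",np.round((np.array(w["R"])@R.as_matrix()),3).tolist())
print("toolaxes",np.round(R.as_matrix(),3).tolist())
m=camera_model("side");
for p in P:print(np.round(proj(m,[p[0],p[1],.052])))
E
```

```text
[334.2 260.2] [0.5501 0.0306 0.05  ]
[359.4 255.5] [ 0.5645 -0.0109  0.05  ]
[384.5 250.9] [ 0.5789 -0.0524  0.05  ]
[409.6 246.2] [ 0.5934 -0.094   0.05  ]
[0.04395195 0.04390474 0.04408623]
dir -70.81949594206496
[308 145  25  23 460] [320.1 155.7] [0.7068 0.0782 0.12  ]
[386 146  30  29 691] [400.4 159.6] [ 0.7197 -0.0532  0.12  ]
[ 312  225  124   58 4227] [372.9 253. ] [ 0.5585 -0.0292  0.12  ]
[152 253  18  18 250] [160.6 261.7] [0.4947 0.3007 0.12  ]
[102 258  18  18 255] [110.2 266.5] [0.4753 0.378  0.12  ]
[500 292  18  18 259] [508.4 300.2] [ 0.516 -0.247  0.12 ]
nest block [ 0.51280567 -0.24728336  0.052     ]
cam in tool [ 0.08063595  0.00096777 -0.14334091] axes [[0.0, 1.0, 0.0], [-0.949, 0.0, -0.316], [-0.316, -0.0, 0.949]]
toolaxes [[0.955, 0.298, -0.0], [0.298, -0.955, 0.002], [0.0, -0.002, -1.0]]
[318. 247.]
[320. 233.]
[321. 219.]
[322. 205.]
```

View pics/wrist0.png

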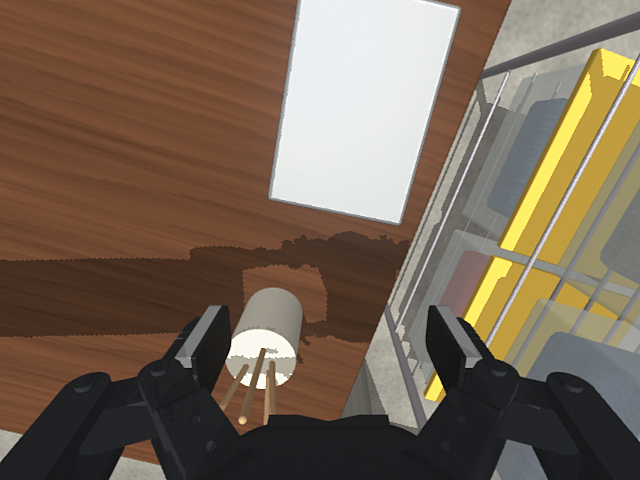

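The wrist view shows the fingers at left and right, with image up being tool +x. The camera is 8 cm ahead and looks past the fingertips. Next I move above the nest.

```bash
python3 -m crank '[[[2.6,-1.8,0,0,0,-0.033],[2.6,-1.8,0,0,0,0],[2.6,-1.8,0,0,0,0],[2.6,-1.8,0,0,0,0],[2.6,-1.8,0,0,0,0],[2.6,-1.8,0,0,0,0],[2.6,-1.8,0,0,0,0],[2.6,-1.8,0,0,0,0]]]' 8.5 40; python3 -m crank '[[[2.6,-1.8,0,0,0,0],[2.6,-1.8,0,0,0,0],[2.6,-1.8,0,0,0,0],[2.6,-1.8,0,0,0,0],[2.6,-1.8,0,0,0,0],[2.6,-1.8,0,0,0,0],[2,-1.4,0,0,0,0],[0,0,0,0,0,0]]]'
python3 - <<'E'
from h import *
print(rel([.514,-.247,.2]),Rot.from_rotvec(read_state()["tcp_rot"]).as_matrix().round(3).tolist())
m=camera_model("wrist");cv2.imwrite("pics/w1.png",read_camera("wrist"))
print(proj(m,[.514,-.247,.12]))
E
```

```text
time: 0.82
tool_pos: [0.3515, -0.4389, 0.231]
tcp_rot: [-3.097, -0.524, 0.0]
wrist_force: [-0.4, 0.1, 0.0]
width: 0.996
grip_force: 0.0
time: 1.48
tool_pos: [0.479, -0.2636, 0.231]
tcp_rot: [-3.095, -0.531, -0.002]
wrist_force: [-0.1, -0.6, 0.1]
width: 0.991
grip_force: 0.0
[ 3.85 -0.4   3.11] [[0.943, 0.333, 0.001], [0.333, -0.943, 0.002], [0.001, -0.002, -1.0]]
[321.75439548 186.37708405]
```

View pics/w1.png

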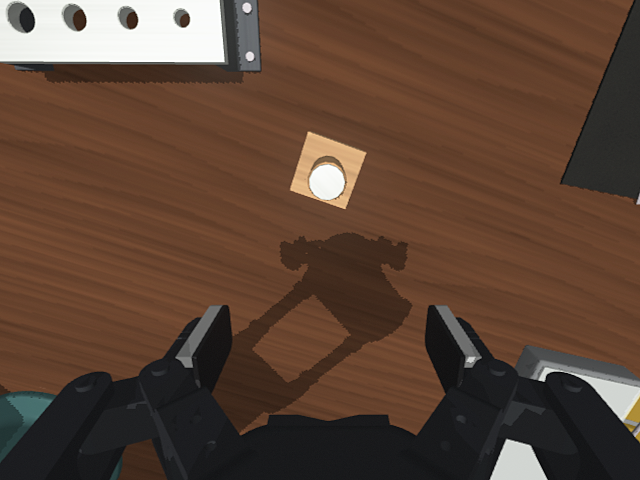

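The cap is at (326,182), about 3 mm from where the top camera predicted. I correct for that and descend to grasp.

```bash
python3 -m crank '[[[2,0,2,0,0,0],[2.1,-0.1,2,0,0,0],[0,0,2.5,0,0,0],[0,0,2.5,0,0,0],[0,0,2.5,0,0,0],[0,0,2.5,0,0,0],[0,0,1.5,0,0,0],[0,0,0.8,0,0,0]]]' ; python3 -m crank '[[[0,0,0,0,0,0],[0,0,0,0,0,0],[0,0,0,0,0,0],[0,0,0,0,0,0],[0,0,0,0,0,0],[0,0,0,0,0,0],[0,0,0,0,0,0],[0,0,0,0,0,0]]]' 2 45
```

```text
time: 2.2
tool_pos: [0.5127, -0.2527, 0.0651]
tcp_rot: [-3.095, -0.523, 0.007]
wrist_force: [-0.9, 0.4, 0.2]
width: 0.998
grip_force: 0.0
time: 2.87
tool_pos: [0.5158, -0.2521, 0.0701]
tcp_rot: [-3.097, -0.525, -0.002]
wrist_force: [-2.8, 3.7, 5.1]
width: 0.34
grip_force: 43.5
```

```bash
python3 -m crank '[[[0,0,-1,0,0,0],[0,0,-2,0,0,0],[0,0,-2,0,0,0],[0,0,-2,0,0,0],[0,0,-1,0,0,0],[1.0,-2,0,0,0,0],[1.5,-3,0,0,0,0],[1.5,-3,0,0,0,0]]]'; python3 -m crank '[[[1.5,-3,0,0,0,0],[1.5,-3,0,0,0,0],[1.5,-3,0,0,0,0],[1.5,-3,0,0,0,0],[1.5,-3,0,0,0,0],[1,-2,0,0,0,0],[0,-0.5,0,0,0,0],[0,0,0,0,0,0]]]'
python3 - <<'E'
from h import *
print(rel([.550,.031,.15]),Rot.from_rotvec(read_state()["tcp_rot"]).as_matrix().round(3).tolist())
m=camera_model("wrist");cv2.imwrite("pics/w2.png",read_camera("wrist"))
for p in [[.5501,.0306,.052],[.5645,-.0109,.052]]:print(proj(m,p))
E
```

```text
time: 3.53
tool_pos: [0.5273, -0.1642, 0.1495]
tcp_rot: [3.097, 0.521, 0.003]
wrist_force: [0.8, -0.3, -1.1]
width: 0.335
grip_force: 44.1
time: 4.2
tool_pos: [0.5493, 0.0305, 0.1486]
tcp_rot: [3.096, 0.53, 0.0]
wrist_force: [-0.6, -1.3, -0.1]
width: 0.342
grip_force: 44.2
[ 0.08 -0.02 -0.14] [[0.943, 0.332, 0.0], [0.332, -0.943, -0.0], [0.0, 0.0, -1.0]]
[327.10221486 240.19714882]
[386.29154926 240.47025728]
```

View pics/w2.png

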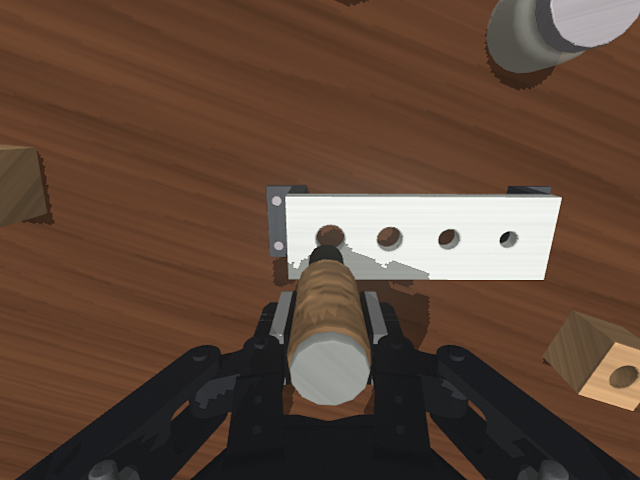

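Holes 1 to 4 are at (331,238), (390,239), (449,239) and (509,239), and the spigot tip is at about (326,250). The handle is held square. I lower it to just above the plate and compare tip and hole in one image.

```bash
python3 -m crank '[[[0.2,0.3,1,0,0,0],[0,0,1,0,0,0],[0,0,0.8,0,0,0],[0,0,0.6,0,0,0],[0,0,0,0,0,0],[0,0,0,0,0,0],[0,0,0,0,0,0],[0,0,0,0,0,0]]]'
python3 - <<'E'
from h import *
m=camera_model("wrist");im=read_camera("wrist");cv2.imwrite("pics/w3.png",im)
s=read_state();R=Rot.from_rotvec(s["tcp_rot"]);print(s["tool_pos"],proj(m,s["tool_pos"]+R.apply([0,0,.054])))
cv2.imwrite("pics/w3c.png",cv2.resize(im[180:300,250:410],None,fx=5,fy=5,interpolation=cv2.INTER_CUBIC))
E
```

```text
time: 4.92
tool_pos: [0.5527, 0.0269, 0.1148]
tcp_rot: [3.097, 0.525, 0.001]
wrist_force: [1.1, 0.1, -1.1]
width: 0.339
grip_force: 44.2
[0.55276917 0.02696703 0.1148585 ] [326.50776429 262.91065613]
```

View pics/w3c.png

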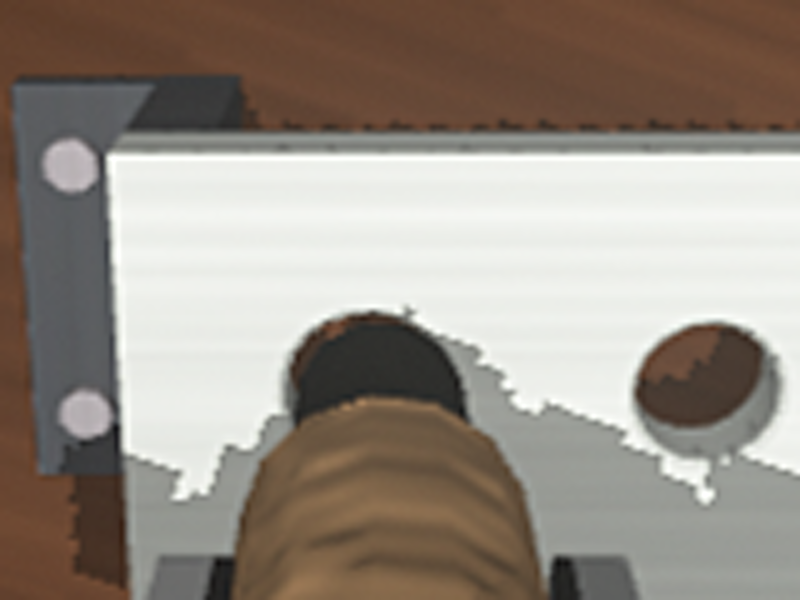

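The spigot (20.8 mm by its apparent width) is just over hole 1, about 1.2 mm too far along +y. I extract the tip and hole edges numerically.

```bash
cat >> h.py <<'E'
def offs(im,hole_near,tipbox,prn=True):
    "black spigot extents: per-row left/right, per-column top"
    b=(im.max(2)<62)&((im.max(2).astype(int)-im.min(2))<14)
    return b
E
python3 - <<'E'
from h import *
im=cv2.imread("pics/w3.png")
for v in range(238,266,1):
    print(v,[tuple(int(x) for x in im[v,u]) for u in (318,322,326,330,334)] if v<252 else "", end=" ")
    b=(im[v].max(1)<75)&((im[v].max(1).astype(int)-im[v].min(1))<18);w=[u for u in range(300,350) if b[u]];print((w[0],w[-1]) if w else None)
E
```

```text
238 [(237, 242, 239), (237, 242, 240), (237, 242, 240), (238, 242, 240), (237, 242, 240)] None
239 [(235, 240, 237), (235, 240, 238), (235, 240, 237), (236, 240, 238), (235, 239, 237)] None
240 [(235, 239, 237), (238, 242, 239), (237, 242, 239), (231, 236, 233), (233, 238, 236)] None
241 [(235, 239, 237), (239, 244, 241), (237, 242, 239), (211, 220, 216), (235, 239, 237)] None
242 [(204, 212, 206), (161, 167, 164), (156, 162, 159), (204, 211, 206), (238, 242, 240)] None
243 [(137, 146, 150), (30, 40, 57), (46, 56, 73), (115, 119, 118), (242, 247, 245)] None
244 [(44, 63, 98), (44, 50, 58), (46, 54, 68), (70, 79, 87), (241, 246, 244)] (322, 323)
245 [(53, 69, 97), (44, 45, 43), (44, 46, 44), (38, 41, 40), (166, 172, 170)] (320, 332)
246 [(53, 66, 87), (45, 48, 47), (45, 47, 47), (45, 47, 47), (84, 89, 89)] (319, 333)
247 [(45, 45, 41), (45, 48, 48), (46, 49, 48), (47, 50, 49), (39, 42, 40)] (317, 335)
248 [(44, 46, 45), (45, 49, 47), (46, 49, 49), (46, 48, 48), (42, 44, 44)] (314, 336)
249 [(46, 49, 48), (45, 47, 48), (46, 48, 48), (45, 48, 48), (45, 48, 47)] (313, 337)
250 [(45, 47, 46), (45, 48, 48), (46, 49, 49), (44, 47, 47), (46, 48, 48)] (313, 338)
251 [(45, 48, 47), (45, 47, 47), (45, 48, 48), (45, 48, 47), (44, 47, 46)] (312, 339)
252  (311, 339)
253  (311, 340)
254  (310, 340)
255  (310, 341)
256  (310, 341)
257  (310, 341)
258  (309, 342)
259  (309, 342)
260  (309, 342)
261  (309, 342)
262  (309, 342)
263  (309, 342)
264  (309, 309)
265  None
```

```bash
cat > fit.py <<'E'
from h import *
from scipy.optimize import least_squares
def ring(m,c,r):
    a=np.linspace(0,2*np.pi,181);q=np.array([proj(m,[c[0]+r*np.cos(t),c[1]+r*np.sin(t),c[2]]) for t in a])
    return q[:,0].min(),q[:,0].max(),q[:,1].min(),q[:,1].max()
def fit(m,z,r,ext,x0):
    "ext=(left,right,top,bottom) None = unseen -> world xy"
    k=[i for i in range(4) if ext[i] is not None]
    f=lambda p:[ring(m,[p[0],p[1],z],r)[i]-ext[i] for i in k]
    s=least_squares(f,x0,diff_step=1e-4);return s.x,np.round(s.fun,2)
E
python3 - <<'E'
from fit import *
m=camera_model("wrist");s=read_state();R=Rot.from_rotvec(s["tcp_rot"]);p=np.array(s["tool_pos"])
h1,e=fit(m,.052,.011,(307.,None,242.3,None),p[:2]);h2,e2=fit(m,.052,.0095,(376.2,405.2,244,271.6),p[:2])
print(h1,e,h2,e2)
tp,e3=fit(m,p[2]-.053,.0104,(308.6,342.5,244.4,None),p[:2]);print(tp,e3)
row=np.array([.333,-.943]);
T=lambda d:np.round(R.inv().apply([d[0],d[1],0])*1000,2)
print("tip off tcp",T(tp-p[:2]),"h1-tip",T(h1-tp),"h2-44-tip",T(h2-row*.044-tp))
E
```

```text
[0.55189308 0.02849531] [ 0. -0.] [ 0.56640435 -0.01231387] [-0.16  0.16  0.14 -0.14]
[0.55470124 0.02829494] [ 0.16 -0.16 -0.01]
tip off tcp [ 2.26 -0.62  0.  ] h1-tip [-2.59 -1.11 -0.  ] h2-44-tip [-2.49 -1.81 -0.  ]
```

```bash
python3 -m crank '[[[-0.25,-0.14,0.2,0,0,0],[0,0,0.2,0,0,0],[0,0,0,0,0,0],[0,0,0,0,0,0],[0,0,0,0,0,0]]]'
python3 - <<'E'
from fit import *
s=read_state();m=camera_model("wrist");im=read_camera("wrist");cv2.imwrite("pics/w4.png",im)
print(s["tool_pos"],s["wrist_force"])
cv2.imwrite("pics/w4c.png",cv2.resize(im[220:300,290:420],None,fx=6,fy=6,interpolation=cv2.INTER_CUBIC))
E
```

```text
time: 5.38
tool_pos: [0.5494, 0.0276, 0.1103]
tcp_rot: [-3.097, -0.525, -0.0]
wrist_force: [-0.2, -0.0, -1.1]
width: 0.339
grip_force: 44.2
[0.54942108 0.02755199 0.11030015] [-0.21291648 -0.01205113 -1.14488142]
```

View pics/w4c.png

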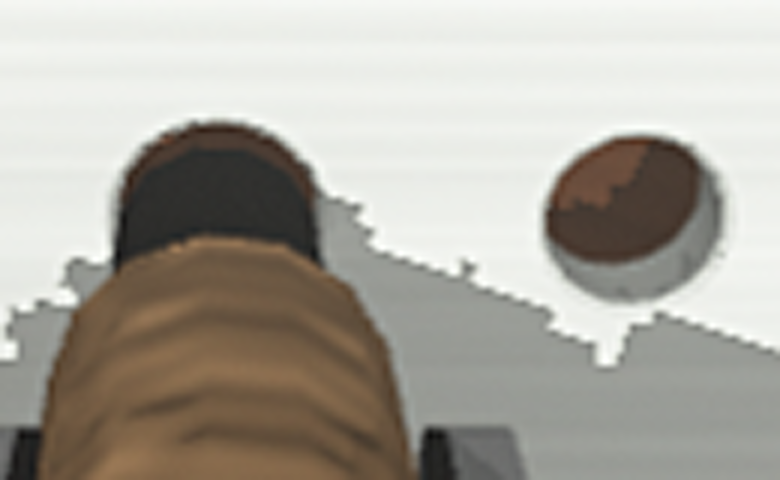

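The spigot is now near hole 1: spigot left/right/top at 117/320/148 px in the crop, hole 1 left/top at 112/120. Hole 2 spans 545–723 by 134–302.

```bash
cat >> fit.py <<'E'
def rep(ox,oy,f,tip,r,hs):
    s=read_state();m=camera_model("wrist");R=Rot.from_rotvec(s["tcp_rot"]);p=np.array(s["tool_pos"])
    cv=lambda e:[None if v is None else (v+.5)/f-.5+o for v,o in zip(e,(ox,ox,oy,oy))]
    T=lambda d:np.round(R.inv().apply([d[0],d[1],0])*1000,2)
    tp,e=fit(m,p[2]-.053,r,cv(tip),p[:2]);print("tip-tcp",T(tp-p[:2]),e)
    for rr,e in hs:
        h,e=fit(m,.052,rr,cv(e),p[:2]);print("hole",np.round(h,4),"hole-tip",T(h-tp),e)
E
python3 - <<'E'
from fit import *
rep(290,220,6,(117,320,148,None),.0104,[(.011,(112,None,120,None)),(.0095,(545,723,134,302))])
E
```

```text
tip-tcp [ 2.32 -0.34  0.  ] [ 0.12 -0.12 -0.  ]
hole [0.5521 0.0291] hole-tip [ 0.63 -0.27  0.  ] [ 0. -0.]
hole [ 0.5666 -0.0125] hole-tip [ 0.6  43.83  0.  ] [-0.19  0.19 -0.01  0.01]
```

```bash
python3 -m crank '[[[0.06,-0.02,0,0,0,0],[0,0,0.08,0,0,0],[0,0,0.08,0,0,0],[0,0,0.08,0,0,0],[0,0,0.08,0,0,0]]]'; python3 -m crank '[[[0,0,0.08,0,0,0],[0,0,0.08,0,0,0]]]'; python3 -m crank '[[[0,0,0.08,0,0,0],[0,0,0,0,0,0]]]'
```

```text
time: 5.85
tool_pos: [0.5499, 0.0279, 0.107]
tcp_rot: [-3.097, -0.525, 0.0]
wrist_force: [-0.5, -0.2, -0.3]
width: 0.338
grip_force: 44.2
time: 6.02
tool_pos: [0.5499, 0.0279, 0.1053]
tcp_rot: [-3.097, -0.525, 0.0]
wrist_force: [-0.5, 0.4, -0.3]
width: 0.338
grip_force: 44.2
time: 6.18
tool_pos: [0.5498, 0.0279, 0.1044]
tcp_rot: [-3.097, -0.525, 0.001]
wrist_force: [0.5, 0.4, -1.6]
width: 0.342
grip_force: 44.2
```

```bash
python3 -m crank '[[[0,0,0.08,0,0,0],[0,0,0.08,0,0,0],[0,0,0,0,0,0]]]'; python3 -m crank '[[[0,0,0.08,0,0,0],[0,0,0.08,0,0,0],[0,0,0,0,0,0]]]'
```

```text
time: 6.43
tool_pos: [0.5499, 0.0279, 0.1029]
tcp_rot: [-3.097, -0.525, 0.0]
wrist_force: [-0.2, -0.4, -0.8]
width: 0.342
grip_force: 44.2
time: 6.68
tool_pos: [0.5497, 0.0278, 0.1012]
tcp_rot: [3.097, 0.525, -0.001]
wrist_force: [-1.4, -0.9, -1.2]
width: 0.344
grip_force: 44.2
```

The tip is almost 5 mm below the plate face with no axial force, so it is in hole 1. I go deeper.

```bash
python3 -m crank '[[[0,0,0.08,0,0,0],[0,0,0.08,0,0,0],[0,0,0.08,0,0,0],[0,0,0.08,0,0,0],[0,0,0,0,0,0]]]'; python3 -m crank '[[[0,0,0.08,0,0,0],[0,0,0.08,0,0,0],[0,0,0.08,0,0,0],[0,0,0.08,0,0,0],[0,0,0,0,0,0],[0,0,0,0,0,0]]]'
```

```text
time: 7.1
tool_pos: [0.5497, 0.0278, 0.098]
tcp_rot: [-3.097, -0.525, 0.001]
wrist_force: [-1.3, 0.4, -0.4]
width: 0.34
grip_force: 44.2
time: 7.6
tool_pos: [0.5498, 0.0279, 0.0949]
tcp_rot: [-3.097, -0.525, 0.001]
wrist_force: [-2.0, 0.0, -1.6]
width: 0.341
grip_force: 44.2
```

```bash
python3 -m crank '[[[0,0,0.1,0,0,0],[0,0,0.1,0,0,0],[0,0,0.1,0,0,0],[0,0,0,0,0,0]]]'; python3 -m crank '[[[-0.03,0,-0.3,0,0,0],[0,0,-0.5,0,0,0],[0,0,-0.6,0,0,0],[0,0,-0.6,0,0,0],[0,0,-0.3,0,0,0],[0,0,0,0,0,0],[0,0,0,0,0,0]]]'; python3 -m crank '[[[0,1.1,0,0,0,0],[0,1.1,0,0,0,0],[0,1.1,0,0,0,0],[0,1.1,0,0,0,0],[0,0,0,0,0,0],[0,0,0,0,0,0],[0,0,0,0,0,0]]]'
python3 - <<'E'
from fit import *
s=read_state();im=read_camera("wrist");cv2.imwrite("pics/w5.png",im)
cv2.imwrite("pics/w5c.png",cv2.resize(im[220:300,260:390],None,fx=6,fy=6,interpolation=cv2.INTER_CUBIC))
E
```

```text
time: 7.93
tool_pos: [0.5498, 0.0279, 0.0918]
tcp_rot: [-3.097, -0.525, 0.0]
wrist_force: [-1.6, 0.2, -0.6]
width: 0.341
grip_force: 44.3
time: 8.52
tool_pos: [0.5502, 0.0278, 0.1158]
tcp_rot: [3.097, 0.525, 0.002]
wrist_force: [0.4, -0.7, -0.8]
width: 0.345
grip_force: 44.2
time: 9.1
tool_pos: [0.564, -0.0141, 0.1148]
tcp_rot: [-3.097, -0.523, 0.001]
wrist_force: [-0.2, 0.2, -0.4]
width: 0.34
grip_force: 44.2
```

View pics/w5c.png

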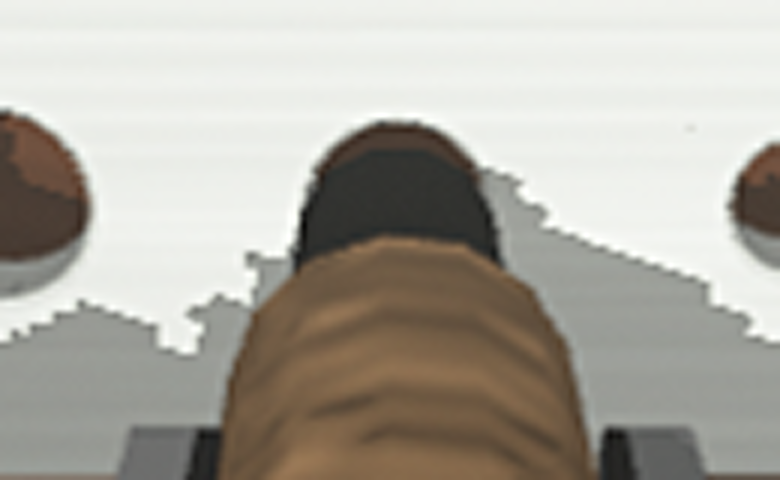

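The spigot is centred over hole 2 (both at u≈397 in the crop) and looks wider than the hole. Now I feel gently.

```bash
python3 -m crank '[[[0.05,-0.03,0.15,0,0,0],[0,0,0.15,0,0,0],[0,0,0.1,0,0,0],[0,0,0.08,0,0,0],[0,0,0.08,0,0,0],[0,0,0.08,0,0,0],[0,0,0.05,0,0,0],[0,0,0,0,0,0]]]'; python3 -m crank '[[[0,0,0.05,0,0,0],[0,0,0.05,0,0,0],[0,0,0,0,0,0]]]'
```

```text
time: 9.82
tool_pos: [0.5644, -0.0133, 0.108]
tcp_rot: [-3.097, -0.525, 0.0]
wrist_force: [-0.3, 0.1, -1.6]
width: 0.341
grip_force: 44.2
time: 10.07
tool_pos: [0.5645, -0.0133, 0.1071]
tcp_rot: [-3.097, -0.525, 0.0]
wrist_force: [-0.2, -0.3, -0.8]
width: 0.338
grip_force: 44.2
```

```bash
for i in 1 ; do python3 -m crank '[[[0,0,0.05,0,0,0],[0,0,0,0,0,0]]]'|grep -E 'tool_pos|wrist'; done; python3 -m crank '[[[0,0,0.04,0,0,0],[0,0,0,0,0,0]]]'|grep -E 'tool_pos|wrist';python3 -m crank '[[[0,0,0.03,0,0,0],[0,0,0,0,0,0]]]'|grep -E 'tool_pos|wrist'
```

```text
tool_pos: [0.5645, -0.0133, 0.1066]
wrist_force: [-1.0, -0.0, -1.2]
tool_pos: [0.5645, -0.0133, 0.1062]
wrist_force: [0.1, 0.3, -1.3]
tool_pos: [0.5645, -0.0133, 0.106]
wrist_force: [-1.2, 0.1, 0.4]
```

```bash
python3 -m crank '[[[0,0,0.03,0,0,0],[0,0,0,0,0,0]]]'|grep -E 'tool_pos|wrist'; python3 -m crank '[[[0,0,0.03,0,0,0],[0,0,0,0,0,0]]]'|grep -E 'tool_pos|wrist'
```

```text
tool_pos: [0.5646, -0.0133, 0.106]
wrist_force: [-0.2, 0.7, 1.1]
tool_pos: [0.5647, -0.0133, 0.1059]
wrist_force: [-2.1, 0.3, 4.0]
```

```bash
python3 -m crank '[[[0,0,0.04,0,0,0],[0,0,0,0,0,0],[0,0,0,0,0,0]]]'|grep -E 'tool_pos|wrist'
```

```text
tool_pos: [0.5648, -0.0133, 0.1058]
wrist_force: [-2.6, 1.4, 5.9]
```

Hole 2 refuses it: about 7 N with no further travel, and the image width already gave 20.8 mm. I go back to hole 1.

```bash
python3 -m crank '[[[0,0,-0.3,0,0,0],[0,0,-0.4,0,0,0],[0,0,-0.3,0,0,0],[0,-1.1,0,0,0,0],[0,-1.1,0,0,0,0],[0,-1.1,0,0,0,0],[0,-1.1,0,0,0,0],[0,0,0,0,0,0]]]'>/dev/null; python3 -m crank '[[[0,0,0,0,0,0],[0,0,0,0,0,0],[0,0,0,0,0,0]]]'
python3 -c "
from h import *
print(rel([.5498,.0279,.108]))"
```

```text
time: 12.07
tool_pos: [0.5502, 0.0281, 0.115]
tcp_rot: [3.097, 0.525, 0.0]
wrist_force: [0.1, -0.7, -1.2]
width: 0.34
grip_force: 44.4
[-0.04  0.01  0.7 ]
```

```bash
python3 -m crank '[[[-0.05,0.01,0.15,0,0,0],[0,0,0.15,0,0,0],[0,0,0.15,0,0,0],[0,0,0.1,0,0,0],[0,0,0.08,0,0,0],[0,0,0.08,0,0,0],[0,0,0.08,0,0,0],[0,0,0,0,0,0]]]'|grep -E 'tool_pos|wrist'; python3 -m crank '[[[0,0,0.08,0,0,0],[0,0,0.08,0,0,0],[0,0,0,0,0,0]]]'|grep -E 'tool_pos|wrist'; python3 -m crank '[[[0,0,0.08,0,0,0],[0,0,0.08,0,0,0],[0,0,0,0,0,0]]]'|grep -E 'tool_pos|wrist'
```

```text
tool_pos: [0.5495, 0.0279, 0.1069]
wrist_force: [0.4, 0.4, -0.7]
tool_pos: [0.5495, 0.028, 0.1054]
wrist_force: [0.6, -0.6, -0.7]
tool_pos: [0.5495, 0.028, 0.1037]
wrist_force: [0.6, -0.1, -0.7]
```

It is entering freely. I descend at about 10 mm/s with checks, stopping above home (TCP ≈ 0.070).

```bash
python3 -m crank '[[[0,0,0.08,0,0,0],[0,0,0.08,0,0,0],[0,0,0.08,0,0,0],[0,0,0.08,0,0,0],[0,0,0.08,0,0,0]]]'|grep -E 'tool_pos|wrist'; python3 -m crank '[[[0,0,0.08,0,0,0],[0,0,0.08,0,0,0],[0,0,0.08,0,0,0],[0,0,0.08,0,0,0],[0,0,0.08,0,0,0],[0,0,0.08,0,0,0],[0,0,0.08,0,0,0],[0,0,0.08,0,0,0]]]'|grep -E 'tool_pos|wrist'
```

```text
tool_pos: [0.5495, 0.0279, 0.0998]
wrist_force: [-0.7, -0.4, -0.7]
tool_pos: [0.5495, 0.028, 0.0934]
wrist_force: [0.3, -0.5, 0.3]
```

```bash
python3 -m crank '[[[0,0,0.08,0,0,0],[0,0,0.08,0,0,0],[0,0,0.08,0,0,0],[0,0,0.08,0,0,0],[0,0,0.08,0,0,0],[0,0,0.08,0,0,0],[0,0,0.08,0,0,0],[0,0,0.08,0,0,0]]]'|grep -E 'tool_pos|wrist'
```

```text
tool_pos: [0.5496, 0.028, 0.087]
wrist_force: [-1.1, -0.8, 0.4]
```

```bash
python3 -m crank '[[[0,0,0.08,0,0,0],[0,0,0.08,0,0,0],[0,0,0.08,0,0,0],[0,0,0.08,0,0,0],[0,0,0.08,0,0,0],[0,0,0.08,0,0,0],[0,0,0.08,0,0,0],[0,0,0.08,0,0,0]]]'|grep -E 'tool_pos|wrist'; python3 -m crank '[[[0,0,0.08,0,0,0],[0,0,0.08,0,0,0],[0,0,0.08,0,0,0],[0,0,0.08,0,0,0],[0,0,0.08,0,0,0],[0,0,0.08,0,0,0]]]'|grep -E 'tool_pos|wrist';  python3 -m crank '[[[0,0,0.08,0,0,0],[0,0,0.08,0,0,0],[0,0,0.05,0,0,0],[0,0,0,0,0,0]]]'|grep -E 'tool_pos|wrist'
```

```text
tool_pos: [0.5495, 0.028, 0.0806]
wrist_force: [-1.0, -1.3, 0.2]
tool_pos: [0.5496, 0.028, 0.0758]
wrist_force: [-1.1, -0.4, -0.9]
tool_pos: [0.5495, 0.028, 0.0736]
wrist_force: [-0.3, 0.2, -0.7]
```

```bash
python3 -m crank '[[[0,0,0.08,0,0,0],[0,0,0.08,0,0,0],[0,0,0,0,0,0]]]'|grep -E 'tool_pos|wrist'; python3 -m crank '[[[0,0,0.05,0,0,0],[0,0,0.05,0,0,0],[0,0,0,0,0,0]]]'|grep -E 'tool_pos|wrist'; python3 -m crank '[[[0,0,0.03,0,0,0],[0,0,0,0,0,0]]]'|grep -E 'tool_pos|wrist'
```

```text
tool_pos: [0.5495, 0.028, 0.072]
wrist_force: [-0.8, 0.8, -1.0]
tool_pos: [0.5495, 0.028, 0.0711]
wrist_force: [-0.8, -0.5, -0.8]
tool_pos: [0.5496, 0.028, 0.0708]
wrist_force: [-1.8, 0.4, 0.7]
```

```bash
python3 -m crank '[[[0,0,0.03,0,0,0],[0,0,0,0,0,0]]]'|grep -E 'tool_pos|wrist'; python3 -m crank '[[[0,0,0.04,0,0,0],[0,0,0,0,0,0]]]'|grep -E 'tool_pos|wrist'; python3 -m crank '[[[0,0,0.03,0,0,0],[0,0,0,0,0,0]]]'|grep -E 'tool_pos|wrist'
```

```text
tool_pos: [0.5496, 0.028, 0.0706]
wrist_force: [-0.3, -0.6, -0.9]
tool_pos: [0.5496, 0.028, 0.0702]
wrist_force: [-0.6, 1.1, -0.1]
tool_pos: [0.5497, 0.028, 0.0702]
wrist_force: [-2.4, -0.2, 2.5]
```

The cork is down at TCP z ≈ 0.070 with a light contact force. I release and retreat.

```bash
python3 -m crank '[[[0,0,0,0,0,0],[0,0,0,0,0,0],[0,0,0,0,0,0],[0,0,0,0,0,0],[0,0,0,0,0,0],[0,0,0,0,0,0],[0,0,0,0,0,0],[0,0,0,0,0,0]]]' 7.5; python3 -m crank '[[[0,0,-1,0,0,0],[0,0,-2,0,0,0],[0,0,-2,0,0,0],[0,0,-2,0,0,0],[0,0,-2,0,0,0],[-1.5,0,-1,0,0,0],[-1.5,0,0,0,0,0],[0,0,0,0,0,0]]]'|grep -E 'tool_pos|width'
python3 - <<'E'
from h import *
a=read_camera("wrist")[80:400,100:500];b=read_camera("side")[170:300,240:400]
cv2.imwrite("pics/end.png",np.hstack([a,cv2.resize(b,(394,320),interpolation=cv2.INTER_CUBIC)]))
E
```

```text
time: 18.32
tool_pos: [0.5496, 0.028, 0.0699]
tcp_rot: [3.097, 0.525, 0.0]
wrist_force: [0.4, 0.3, 0.0]
width: 0.876
grip_force: 0.0
tool_pos: [0.5202, 0.0176, 0.1716]
width: 0.881
```

View pics/end.png

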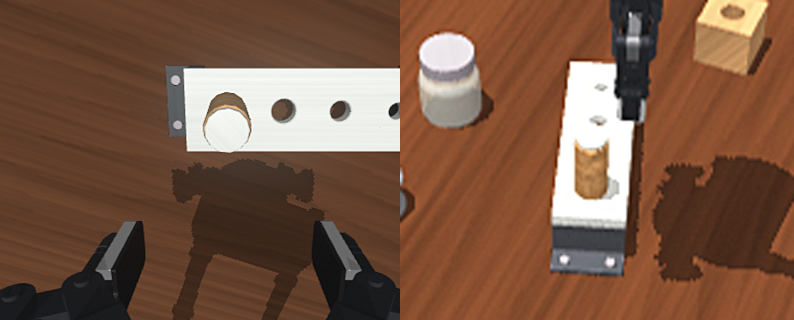

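The handle stands upright in hole 1 (cap at about (227,128) on the left) with the cork on the plate. The gripper is clear, the nest is empty and the jar has not moved.

```bash
python3 -c "
from workcell import *
print(finish_job())"
```

```text
the job is handed in; nothing more can be done
None
```

Job handed in: the handle's spigot is the 20.8 mm one; hole 2 refused it at about 7 N, and it now stands fully home in hole 1, the narrowest hole it passes, with the gripper clear.

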